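Weigh two tins against each other and pack the heavier one

ROBOT

A 7-joint arm with a two-finger parallel gripper is mounted at the origin on the work surface. World frame = base frame: x ahead of the robot, y to its left, z up, the work surface at z = 0. Lengths are in m, angles in rad, forces in N, time in s.
With the tool pointing down it reaches from about 0.425 to 0.925 m from the base axis. Payload 6.8 kg.
Tool frame: the origin (TCP) lies between the finger pads; the fingertips stand 11 mm ahead of it and the grasp point (between the pads) lies 8 mm behind it; z points along the fingers, y is the line along which they close (so a half turn about z gives the same grasp; the last joint's range is limited). The gripper opens to 85 mm and grips with 20 to 120 N. Pads are 22 mm wide; open, the fingers measure 114 mm over their backs; the gripper's body (76 mm by 85 mm) begins 54 mm behind the grasp point. The pads swing forward as they close: fully open they stand 13 mm farther back than shut.
Start: joints at [0.995, 0.477, 0.022, 1.555, -0.011, 1.109, -0.083], TCP at [0.304, -0.602, 0.242] pointing down, gripper open.
Joint ranges: [-2.96, 2.96], [-0.34, 2.1], [-1.41, 1.46], [0.24, 2.44], [-1.37, 4.51], [0.17, 1.92], [-2.96, 2.96]. Speed limits (rad/s): [2.39, 2.39, 3.14, 3.14, 3.14, 3.14, 3.14].

INTERFACE

Orientations are given as a rotation vector (axis times angle).
In Python, from bench import r gives the robot as it stands.
- The arm moves only by the tool send_rows, never from a script. Its argument "deltas" is a list of rows, each an object of numbers: "dx", "dy", "dz": the shift along the world's x, y, z in mm; "rx", "ry", "rz": the turn, a rotation vector about the world's x, y, z in degrees. A call has 1 to 5 rows; each row is the pose to reach, as a shift and turn from the pose commanded when the call began; what a row does not reach only later rows make up. A row lasts 1/12 s, in which the tool goes at most 41.7 mm and 7.16 degrees, less where a joint would pass 70% of its speed; a pose out of reach is approached as far as the arm can. A call with a gripper value outside its range is refused whole. "jaw" is the finger opening in mm, from 0 to 85.4, set as the call begins (left out, the last holds). The fingers move at their own pace and stop on an object; "newtons" is the grip in N (left out, the last holds). Time passes only in rows, so rows that repeat a pose let the fingers close. It gives the time, the measured TCP pose, the force, the opening and the grip force at its end, in the units of the state.
- r.get_obs(): the state, without advancing time (a new reading comes with each control period).
- r.grab_frame(name): name is "scene" or "top" or "wrist"; returns a dict with "frame" (420x560x3 uint8, blue, green, red), "z_map" (420x560 float32, m along the optical axis (not along the pixel's ray), 0 where there is no reading), "vertical_fov" (degrees; the focal length in pixels is half the picture's height over the tangent of half this angle, whatever the lens; pixels are square), "cx", "cy" (the principal point, pixels), "distortion" ([k1, k2, p1, p2, k3] as OpenCV has them; the pictures are not rectified), "xyz" and "orientation" of the camera in the world. Camera axes: x right, y down, z forward; pixel columns grow to the right and rows downward; lengths in m; the calibration is good to about 2 mm. A picture is of the moment at which its call begins.
- r.hand_in(): hands the job in; it is judged then, once.
The state is a dict: "clock": time; "joints": joint angles; "qvel": joint speeds; "tau": joint torques, N m; "tcp_pos": TCP position; "orientation": TCP orientation; "contact_force": force on the tool from outside, world axes, zero at the start; "moment": the same for the moment, N m; "grip_width": finger opening in m; "gripper_force": force on a finger pad.
Only numpy, scipy, OpenCV 4.12 (cv2) and the standard library are available. Lean on these libraries where they do the work, as an engineer would, in place of code of your own. Each camera call takes 0.05 s, during which the arm holds its last target. There are 200 camera calls.

TASK

Two look-alike tins stand on the prep table: stand one on each pan of the balance, let go and let it settle to see which is heavier. Leave the lighter tin on its pan, set the heavier one upright in the open end of the packing rack's lane and slide it along until it has pushed the orange keeper fully home against the stop block. Be gentle: feel for the pans and for the end of the keeper's travel, never press on the balance or the keeper with more than about 15 N, push the keeper with the tin and not with the gripper, and leave everything else where it is.

Things in the scene. Friction and masses are not known exactly. Their poses are not given: they have to be found in the camera images.
- tin_a: one of two look-alike sealed steel tins with a yellow label and thin green band: upright cylinder, 56 mm across, 75 mm tall, 0.17 to 0.3 kg. Origin at the centre of its underside, z up along its axis. One of the two is at least 45 g heavier; it cannot be seen which.
- tin_b: the other look-alike sealed tin: 56 mm across, 75 mm tall, 0.17 to 0.3 kg. Origin at the centre of its underside, z up along its axis.
- balance: red equal-arm kitchen balance, fixed to the table, 100 mm deep (x), 300 mm over the pans (y). Origin at the centre of its underside; its pans lie 100 mm to its +y (left) and -y (right) and stay level, tops 105 mm above the table when balanced. One pan rises as the other sinks, up to 15 mm. The difference between the tins takes the heavier one's pan all the way down.
- pan_left_top (a point): centre of the top of the left pan (a flat disc 100 mm across), moves with the pan
- pan_right_top (a point): centre of the top of the right pan (a flat disc 100 mm across), moves with the pan
- pan_left (a joint): how far the left pan has sunk from level, m: +0.015 fully down, -0.015 fully up (the right pan is then fully down)
- rack: packing rack fixed to the table: straight lane 240 mm long (x), 64 mm wide between two aluminium rails 6 mm thick; white lane floor 8 mm and rail tops 26 mm above the table. Origin at the centre of its underside; x runs along the lane from the open end to the far end, where a blue stop block (44 mm wide, up to 57 mm above the table) is clamped anywhere along a 50 mm range, not measured.
- rack_start (a point): point on the lane floor, on the centre line, 70 mm before the rack's origin: a tin stood here is clear of the keeper. Its axes are the rack's. If a tin is held across the lane, at least 25 mm above its foot, the fingers pass above the rails and outside the keeper and block.
- stop: end fitting of the rack that carries the stop block and the keeper. Its origin and axes are the rack's own: they do not tell where the block is clamped.
- keeper (a joint): the orange keeper plate (40 mm wide, upper edge 51 mm above the table) in front of the stop block: how far it is pushed back towards the block, m: 0 at the start (its face is then 16 to 66 mm beyond the rack's origin along x), 0.018 fully home. It slides stiffly (about 4 N, plus the tin's own rubbing), stays where it is left, and when home it goes firm on a rubber buffer that yields 1 mm per 2 N and springs back when let go.
- bowl: steel bowl, 130 mm wide, 60 mm tall. Bystander, loose. Leave it alone.
- spice_jar: small spice jar, 42 mm wide, 85 mm tall, red cap. Bystander, loose. Leave it alone.
- fish_tin: flat fish tin, 80 mm wide, 32 mm tall, brass with a blue band. Bystander, loose. Leave it alone.
- spatula: black-handled spatula lying down, about 270 mm long. Bystander, loose. Leave it alone.
- tub: open yellow plastic tub, 120 mm wide, 70 mm tall. Bystander, loose. Leave it alone.

How it is judged:
On the way:
1. the tins stand on opposite pans, let go, and the balance has tipped (at least 8 mm) to the heavier one's side for half a second (((distance between tin_a and pan_left_top below 0.03 m and distance between tin_b and pan_right_top below 0.03 m and value of joint pan_left above 0.008 m) or (distance between tin_a and pan_right_top below 0.03 m and distance between tin_b and pan_left_top below 0.03 m and value of joint pan_left below -0.008 m)) and angle between each of tin_a, tin_b's own z axis and vertical below 0.1 rad and contact force between the fingers and tin_a below 0.05 N and contact force between the fingers and tin_b below 0.05 N), for 0.5 s.
At the end, for the whole second after the job is handed in: The heavier tin stands upright (within 0.08 rad) and at rest on the lane floor of the rack, in the lane (within 8 mm of its centre line), where it has pushed the keeper home (more than 15 of its 18 mm); the lighter tin stands upright and at rest on a pan (centre within 30 mm of the pan's) (x of tin_a in the frame of rack between -0.015 and 0.065 m and y of tin_a in the frame of rack between -0.008 and 0.008 m and z of tin_a in the frame of rack between 0.004 and 0.012 m and angle between tin_a's own z axis and vertical below 0.08 rad and linear speed of each of tin_a, tin_b below 0.02 m/s and value of joint keeper above 0.015 m and (distance between tin_b and pan_left_top below 0.03 m or distance between tin_b and pan_right_top below 0.03 m) and angle between tin_b's own z axis and vertical below 0.1 rad); the robot touches nothing.
It fails at once if more than 25 N on the balance (contact force between anything else and balance above 25 N).
It fails at once if a tin is pressed on the keeper with more than 20 N (contact force between any of tin_a, tin_b and stop above 20 N).
It fails at once if a tin is pressed on the rack with more than 40 N (contact force between any of tin_a, tin_b and rack above 40 N).
It fails at once if the gripper pushes on the keeper or the stop block (over 3 N) (contact force between the fingers and stop above 3 N).
It fails at once if a bystander is moved by more than 20 mm (distance of any of bowl, spice_jar, fish_tin, spatula, tub from where it was at the start of the episode above 0.02 m).
It also fails if it takes over 72 s, if anything falls off the work surface, if the arm or the gripper's body presses on something with over 40 N, if the wrist force passes 120 N, or if a joint passes its speed limit or range.

## Working session

There is one attempt and no reset: what is moved stays moved. The work goes in short steps, Python scripts to look and compute and a tool call to move; the robot and the scene stay as the last step left them, time stands still between calls to the robot, and variables do not carry over. Pictures are saved under pics/ and viewed, at most 10 in all, crops included, and the job is handed in when it is done.

Besides the shell and the picture viewer there is one more tool, called after "Request:" in YAML: its name, and indented under it one key for each argument. send_rows: Moves the arm, as the interface text tells. Its arguments: {"type":"object","properties":{"deltas":{"type":"array","items":{"type":"object","properties":{"dx":{"type":"number"},"dy":{"type":"number"},"dz":{"type":"number"},"rx":{"type":"number"},"ry":{"type":"number"},"rz":{"type":"number"}}}},"jaw":{"type":"number"},"newtons":{"type":"number"}},"required":["deltas"]}

```bash
mkdir -p pics; ls
cat > h.py <<'E'
import numpy as np, cv2
from scipy.spatial.transform import Rotation as R
from bench import r
def K(f):
    F=f["frame"].shape[0]/2/np.tan(np.radians(f["vertical_fov"])/2)
    return np.array([[F,0,f["cx"]],[0,F,f["cy"]],[0,0,1]])
def rot(f):
    o=np.array(f["orientation"]); return R.from_rotvec(o).as_matrix() if o.shape==(3,) else o
def rays(f,uv):
    p=cv2.undistortPoints(np.float64(uv).reshape(-1,1,2),K(f),np.float64(f["distortion"])).reshape(-1,2)
    return np.c_[p,np.ones(len(p))]@rot(f).T
def onplane(f,uv,z):
    d=rays(f,uv); c=np.array(f["xyz"]); return c+d*((z-c[2])/d[:,2])[:,None]
def cloud(f):
    h,w=f["z_map"].shape; u,v=np.meshgrid(np.arange(w),np.arange(h))
    uv=np.stack([u,v],-1).reshape(-1,2); d=rays(f,uv)
    return (np.array(f["xyz"])+d*f["z_map"].reshape(-1,1)).reshape(h,w,3)
E
python3 - <<'E'
from h import *
o=r.get_obs(); print({k:np.round(v,3).tolist() for k,v in o.items()})
for n in("top","scene"):
    f=r.grab_frame(n); cv2.imwrite(f"pics/{n}0.png",f["frame"]); np.save(f"{n}0.npy",f,allow_pickle=True)
    print(n,f["xyz"],f["orientation"],f["vertical_fov"],f["cx"],f["cy"],f["distortion"])
E
```

```text
pics
{'clock': 0.0, 'joints': [0.995, 0.478, 0.022, 1.556, -0.012, 1.109, -0.083], 'qvel': [0.001, -0.0, -0.001, 0.001, 0.001, 0.001, 0.001], 'tau': [-0.0, -59.645, 1.608, -28.12, 0.013, 0.009, -0.0], 'tcp_pos': [0.304, -0.602, 0.241], 'orientation': [-3.054, -0.728, 0.001], 'contact_force': [0.125, -0.18, 0.559], 'moment': [-0.01, -0.046, -0.033], 'gripper_force': 0.0, 'grip_width': 0.086}
top [0.42560286 0.00330729 1.44268339] [-2.15347767  2.15425445 -0.13366133] 48.449566188154016 277.78877746022437 205.79860481454128 [-0.07645343  0.          0.          0.          0.        ]
scene [1.14404131 0.23326154 0.81634739] [-1.46555451 -2.21456871  0.80500411] 57.50474094891517 282.81253411377844 216.51655986567906 [-0.09945774  0.          0.          0.          0.        ]
```

View pics/top0.png

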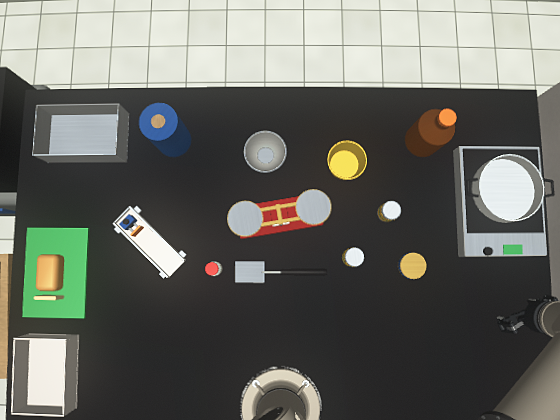

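View pics/scene0.png

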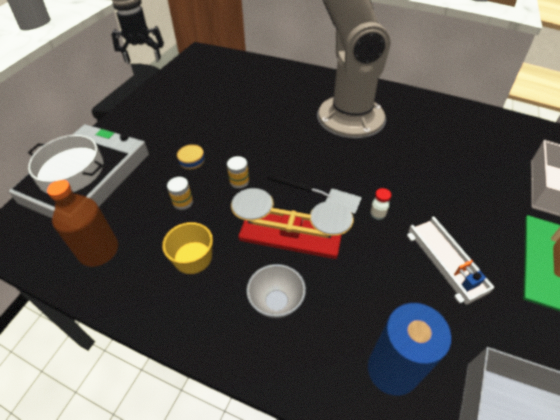

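The top view shows the tins' white lids at (391,210) and (354,257), and the pans at (245,218) and (313,207). The rack runs from its open end near (175,270) to the blue block at (128,222). The spice jar is at (213,268), and the spatula lies around (235–325,271). The scene view agrees: two yellow-labelled tins at (180,192) and (238,172), with the fish tin at (190,156).

Run:
```python
from h import *
f=np.load("top0.npy",allow_pickle=True).item(); P=cloud(f); im=f["frame"]; hsv=cv2.cvtColor(im,cv2.COLOR_BGR2HSV)
white=((hsv[...,1]<70)&(hsv[...,2]>110)).astype(np.uint8)
def blob(m,seed,win=30):
    u,v=seed; mm=np.zeros_like(m); mm[v-win:v+win,u-win:u+win]=m[v-win:v+win,u-win:u+win]
    n,l,s,c=cv2.connectedComponentsWithStats(mm); i=l[v,u]; assert i
    return l==i
for n,s,z in(("tin1",(391,210),.075),("tin2",(354,257),.075),("panL",(245,218),.105),("panR",(313,207),.105)):
    Z=P[s[1],s[0],2]
    m=((abs(P[...,2]-Z)<.012)&(white>0)).astype(np.uint8); b=blob(m,s)
    cn=max(cv2.findContours(b.astype(np.uint8),0,1)[0],key=cv2.contourArea); hull=cv2.convexHull(cn).reshape(-1,2).astype(float)
    H=onplane(f,hull,np.median(P[b][:,2])); (c,rad)=cv2.minEnclosingCircle(np.float32(H[:,:2]))
    print(n,"z",np.median(P[b][:,2]).round(4),"circle",np.round(c,4),"dia",round(2*rad,4),"mean",P[b][:,:2].mean(0).round(4))
# rack
roi=np.zeros(im.shape[:2],bool); roi[195:290,100:200]=1
m=roi&(P[...,2]>.004)&(P[...,2]<.04)&(white>0)
print("rackpix",m.sum(),np.percentile(P[m][:,2],[5,25,50,75,95]).round(4))
cn=np.float32(P[m][:,:2]); (c,wh,a)=cv2.minAreaRect(cn); print("rack rect",c,wh,a, cv2.boxPoints(((c),wh,a)).round(4).tolist())
for n,mk in(("orange",(hsv[...,0]<20)&(hsv[...,1]>130)),("blue",(hsv[...,0]>100)&(hsv[...,0]<130)&(hsv[...,1]>90))):
    b=roi&mk&(hsv[...,2]>50); print(n,b.sum(),P[b].mean(0).round(4),np.percentile(P[b][:,2],[10,50,90]).round(4))
big=cv2.resize(im[190:290,100:200],(600,600),interpolation=cv2.INTER_CUBIC); cv2.imwrite("pics/rk.png",big)
for n,s in (("jar",(213,268)),("spat",(250,272)),("handle",(310,271)),("tub",(347,160)),("fish",(413,265)),("bowl",(265,152))): print(n,P[s[1],s[0]].round(3))
```

```text
tin1 z 0.076 circle [ 0.5884 -0.3271] dia 0.0567 mean [ 0.5889 -0.3275]
tin2 z 0.0758 circle [ 0.4517 -0.2147] dia 0.0559 mean [ 0.4517 -0.2144]
panL z 0.1058 circle [0.5618 0.1038] dia 0.1006 mean [0.5616 0.1036]
panR z 0.1056 circle [ 0.5962 -0.0931] dia 0.1019 mean [ 0.5954 -0.0935]
rackpix 1706 [0.0049 0.0073 0.0099 0.0149 0.0289]
rack rect (0.4995679259300232, 0.4057188928127289) (0.24304062128067017, 0.09930121153593063) 46.1101188659668 [[0.37950000166893005, 0.35260000824928284], [0.4510999917984009, 0.28369998931884766], [0.6195999979972839, 0.45890000462532043], [0.5479999780654907, 0.5277000069618225]]
orange 59 [0.5294 0.4384 0.037 ] [0.0176 0.0393 0.052 ]
blue 93 [0.5572 0.4632 0.0455] [0.0337 0.0467 0.0522]
jar [0.418 0.195 0.089]
spat [ 0.406  0.094 -0.   ]
handle [ 0.409 -0.089  0.015]
tub [ 0.755 -0.209  0.007]
fish [ 0.426 -0.401  0.027]
bowl [0.782 0.049 0.002]
```

View pics/rk.png

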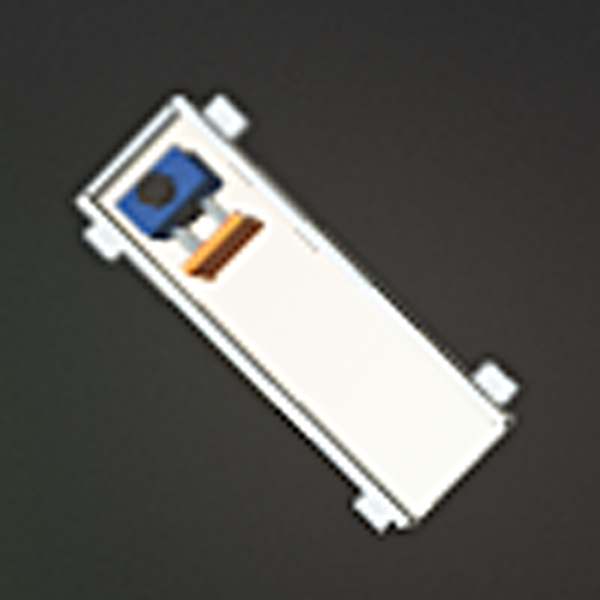

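The crop shows the orange keeper around (222,245) and the blue block at (170,190), with the open end between (415,520) and (508,420). The lid, pan and rack sizes and heights match what was given, so I'll move to the near tin.

Request:
send_rows:
  deltas:
    - {"dx": 15, "dy": 38, "rz": 4}
    - {"dx": 30, "dy": 76, "rz": 8}
    - {"dx": 44, "dy": 114, "rz": 12}
    - {"dx": 59, "dy": 152, "rz": 16}
    - {"dx": 74, "dy": 190, "rz": 19}
  jaw: 85
  newtons: 30

```text
$.deltas[0]: bad value
```

Request:
send_rows:
  deltas:
    - {"dx": 15, "dy": 39, "dz": 0}
    - {"dx": 30, "dy": 78, "dz": 0}
    - {"dx": 45, "dy": 117, "dz": -10}
    - {"dx": 60, "dy": 156, "dz": -30}
    - {"dx": 74, "dy": 197, "dz": -50}

```text
$.deltas[0]: bad value
```

```bash
cat >> h.py <<'E'
def st():
    o=r.get_obs(); y=R.from_rotvec(o["orientation"]).as_matrix()[:,1]
    print(round(float(o["clock"]),2),"tcp",np.round(o["tcp_pos"],4).tolist(),"closing deg",np.degrees(np.arctan2(y[1],y[0])).round(2),"F",np.round(o["contact_force"],2).tolist(),"w",round(float(o["grip_width"]),4),"q",np.round(o["joints"],2).tolist())
E
cat > lid.py <<'E'
from h import *; import sys
st(); f=r.grab_frame("wrist"); P=cloud(f); hsv=cv2.cvtColor(f["frame"],cv2.COLOR_BGR2HSV); z0=float(sys.argv[1])
cv2.imwrite("pics/w.png",f["frame"])
m=((abs(P[...,2]-z0)<.008)&(hsv[...,1]<80)&(hsv[...,2]>110)).astype(np.uint8)
for c in cv2.findContours(m,0,1)[0]:
    if cv2.contourArea(c)<400: continue
    H=onplane(f,cv2.convexHull(c).reshape(-1,2).astype(float),z0); (q,rad)=cv2.minEnclosingCircle(np.float32(H[:,:2])); print("circle",np.round(q,4),"dia",round(2*rad,4),"area",cv2.contourArea(c))
E
python3 lid.py .075
```

```text
0.1 tcp [0.3041, -0.602, 0.2414] closing deg -63.19 F [-0.16, 0.71, 0.48] w 0.0853 q [0.99, 0.48, 0.02, 1.56, -0.01, 1.11, -0.08]
```

Request:
send_rows:
  deltas:
    - {"dx": 15, "dy": 38, "dz": 0, "rx": 0, "ry": 0, "rz": 4}
    - {"dx": 30, "dy": 76, "dz": 0, "rx": 0, "ry": 0, "rz": 8}
    - {"dx": 44, "dy": 114, "dz": 0, "rx": 0, "ry": 0, "rz": 12}
    - {"dx": 59, "dy": 152, "dz": 0, "rx": 0, "ry": 0, "rz": 16}
    - {"dx": 74, "dy": 190, "dz": 0, "rx": 0, "ry": 0, "rz": 19}
  jaw: 85
  newtons: 30

```text
clock: 0.57
tcp_pos: [0.3785, -0.4106, 0.2421]
orientation: [-2.892, -1.227, 0.0]
contact_force: [0.9, -0.7, -0.5]
grip_width: 0.0852
gripper_force: 0.0
```

Request:
send_rows:
  deltas:
    - {"dx": 15, "dy": 39, "dz": 0, "rx": 0, "ry": 0, "rz": 0}
    - {"dx": 30, "dy": 78, "dz": 0, "rx": 0, "ry": 0, "rz": 0}
    - {"dx": 45, "dy": 117, "dz": -10, "rx": 0, "ry": 0, "rz": 0}
    - {"dx": 60, "dy": 156, "dz": -30, "rx": 0, "ry": 0, "rz": 0}
    - {"dx": 74, "dy": 197, "dz": -50, "rx": 0, "ry": 0, "rz": 0}

```text
clock: 0.98
tcp_pos: [0.4496, -0.2243, 0.1976]
orientation: [2.892, 1.222, 0.002]
contact_force: [0.9, -0.4, -0.3]
grip_width: 0.0851
gripper_force: 0.0
```

```bash
python3 lid.py .075
```

```text
0.98 tcp [0.4496, -0.2243, 0.1976] closing deg -44.19 F [0.92, -0.44, -0.27] w 0.0851 q [0.54, 0.26, -0.23, 2.0, 0.08, 0.89, -0.51]
circle [ 0.4498 -0.2161] dia 0.0571 area 3432.0
circle [ 0.5866 -0.3266] dia 0.0609 area 3706.0
```

Request:
send_rows:
  deltas:
    - {"dx": -1, "dy": 0, "dz": -38, "rx": 0, "ry": 0, "rz": 0}
    - {"dx": -1, "dy": 0, "dz": -78, "rx": 0, "ry": 0, "rz": 0}
    - {"dx": -1, "dy": 0, "dz": -115, "rx": 0, "ry": 0, "rz": 0}
    - {"dx": -1, "dy": 0, "dz": -150, "rx": 0, "ry": 0, "rz": 0}
    - {"dx": -1, "dy": 0, "dz": -150, "rx": 0, "ry": 0, "rz": 0}

```text
clock: 1.45
tcp_pos: [0.4433, -0.2243, 0.0418]
orientation: [-2.886, -1.22, 0.012]
contact_force: [-0.7, 0.2, 0.5]
grip_width: 0.0848
gripper_force: 0.0
```

Request:
send_rows:
  deltas:
    - {"dx": 0, "dy": 0, "dz": 0, "rx": 0, "ry": 0, "rz": 0}
    - {"dx": 0, "dy": 0, "dz": 0, "rx": 0, "ry": 0, "rz": 0}
    - {"dx": 0, "dy": 0, "dz": 0, "rx": 0, "ry": 0, "rz": 0}
    - {"dx": 0, "dy": 0, "dz": 0, "rx": 0, "ry": 0, "rz": 0}
    - {"dx": 0, "dy": 0, "dz": 0, "rx": 0, "ry": 0, "rz": 0}
  jaw: 45

```text
clock: 1.87
tcp_pos: [0.4492, -0.2266, 0.0496]
orientation: [2.891, 1.221, 0.004]
contact_force: [-1.4, 0.1, 9.1]
grip_width: 0.055
gripper_force: 33.3
```

Request:
send_rows:
  deltas:
    - {"dx": 0, "dy": 0, "dz": 0, "rx": 0, "ry": 0, "rz": 0}
    - {"dx": 0, "dy": 0, "dz": 0, "rx": 0, "ry": 0, "rz": 0}
    - {"dx": 0, "dy": 0, "dz": 0, "rx": 0, "ry": 0, "rz": 0}
    - {"dx": 0, "dy": 0, "dz": 10, "rx": 0, "ry": 0, "rz": 0}
    - {"dx": 0, "dy": 0, "dz": 20, "rx": 0, "ry": 0, "rz": 0}

```text
clock: 2.28
tcp_pos: [0.4476, -0.226, 0.0685]
orientation: [2.894, 1.222, -0.0]
contact_force: [1.0, -0.5, -2.7]
grip_width: 0.0553
gripper_force: 33.2
```

Request:
send_rows:
  deltas:
    - {"dx": 0, "dy": 0, "dz": 35, "rx": 0, "ry": 0, "rz": 0}
    - {"dx": 5, "dy": 15, "dz": 70, "rx": 0, "ry": 0, "rz": 0}
    - {"dx": 15, "dy": 40, "dz": 100, "rx": 0, "ry": 0, "rz": 0}
    - {"dx": 27, "dy": 76, "dz": 110, "rx": 0, "ry": 0, "rz": 0}
    - {"dx": 39, "dy": 113, "dz": 117, "rx": 0, "ry": 0, "rz": 0}

```text
clock: 2.7
tcp_pos: [0.4882, -0.1131, 0.1883]
orientation: [2.892, 1.216, 0.007]
contact_force: [0.8, 0.0, -3.3]
grip_width: 0.0553
gripper_force: 33.9
```

Request:
send_rows:
  deltas:
    - {"dx": 12, "dy": 37, "dz": 0, "rx": 0, "ry": 0, "rz": 0}
    - {"dx": 24, "dy": 75, "dz": 0, "rx": 0, "ry": 0, "rz": 0}
    - {"dx": 37, "dy": 112, "dz": 0, "rx": 0, "ry": 0, "rz": 0}
    - {"dx": 49, "dy": 150, "dz": 0, "rx": 0, "ry": 0, "rz": 0}
    - {"dx": 62, "dy": 188, "dz": 0, "rx": 0, "ry": 0, "rz": 0}

```text
clock: 3.12
tcp_pos: [0.5488, 0.0766, 0.1858]
orientation: [2.894, 1.222, 0.001]
contact_force: [1.5, -0.6, -2.0]
grip_width: 0.0552
gripper_force: 33.9
```

Request:
send_rows:
  deltas:
    - {"dx": 4, "dy": 12, "dz": 0, "rx": 0, "ry": 0, "rz": 0}
    - {"dx": 7, "dy": 22, "dz": 0, "rx": 0, "ry": 0, "rz": 0}
    - {"dx": 7, "dy": 22, "dz": 0, "rx": 0, "ry": 0, "rz": 0}
    - {"dx": 7, "dy": 22, "dz": 0, "rx": 0, "ry": 0, "rz": 0}
    - {"dx": 7, "dy": 22, "dz": 0, "rx": 0, "ry": 0, "rz": 0}

```text
clock: 3.53
tcp_pos: [0.5554, 0.0945, 0.1844]
orientation: [2.895, 1.218, -0.002]
contact_force: [0.1, -0.4, -2.3]
grip_width: 0.0554
gripper_force: 33.9
```

```bash
python3 - <<'E'
from h import *
st(); f=r.grab_frame("wrist"); cv2.imwrite("pics/w1.png",f["frame"]); np.save("w1.npy",f,allow_pickle=True)
P=cloud(f); hsv=cv2.cvtColor(f["frame"],cv2.COLOR_BGR2HSV); w=(hsv[...,1]<80)&(hsv[...,2]>110)
h,e=np.histogram(P[w][:,2],np.arange(0,.3,.01)); print([(round(a,2),int(b)) for a,b in zip(e,h) if b>300])
E
python3 lid.py .105
```

```text
3.53 tcp [0.5554, 0.0945, 0.1844] closing deg -44.36 F [0.08, -0.39, -2.28] w 0.0554 q [0.0, 0.38, -0.36, 1.86, 0.17, 0.92, -1.2]
[(np.float64(0.0), 8140), (np.float64(0.01), 4602), (np.float64(0.02), 4436), (np.float64(0.03), 1282), (np.float64(0.04), 883), (np.float64(0.05), 1272), (np.float64(0.06), 1076), (np.float64(0.1), 11088), (np.float64(0.2), 620), (np.float64(0.21), 14190)]
3.58 tcp [0.5554, 0.0945, 0.1844] closing deg -44.37 F [-0.91, -0.35, -2.48] w 0.055 q [0.0, 0.38, -0.36, 1.86, 0.17, 0.92, -1.2]
circle [ 0.6074 -0.0941] dia 0.096 area 3209.5
circle [0.5592 0.1017] dia 0.1007 area 7535.5
```

View pics/w1.png

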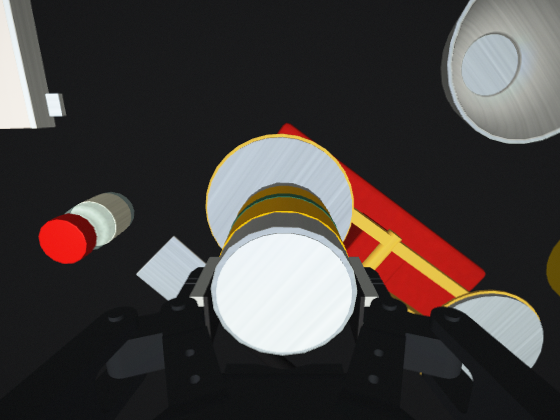

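The picture shows the tin held upright between the pads, its lid at about (284,292). The left pan shows beneath it at (280,205), with its dial tray clear. I'll lower it gently.

Request:
send_rows:
  deltas:
    - {"dx": 0, "dy": 0, "dz": -8, "rx": 0, "ry": 0, "rz": 0}
    - {"dx": 0, "dy": 0, "dz": -16, "rx": 0, "ry": 0, "rz": 0}
    - {"dx": 0, "dy": 0, "dz": -23, "rx": 0, "ry": 0, "rz": 0}
    - {"dx": 0, "dy": 0, "dz": -26, "rx": 0, "ry": 0, "rz": 0}
    - {"dx": 0, "dy": 0, "dz": -28, "rx": 0, "ry": 0, "rz": 0}

```text
clock: 4.05
tcp_pos: [0.5551, 0.0968, 0.1552]
orientation: [-2.894, -1.222, 0.003]
contact_force: [0.5, -0.4, -2.8]
grip_width: 0.055
gripper_force: 33.9
```

Request:
send_rows:
  deltas:
    - {"dx": 0, "dy": 0, "dz": -2, "rx": 0, "ry": 0, "rz": 0}
    - {"dx": 0, "dy": 0, "dz": -4, "rx": 0, "ry": 0, "rz": 0}
    - {"dx": 0, "dy": 0, "dz": -6, "rx": 0, "ry": 0, "rz": 0}
    - {"dx": 0, "dy": 0, "dz": -8, "rx": 0, "ry": 0, "rz": 0}
    - {"dx": 0, "dy": 0, "dz": -9, "rx": 0, "ry": 0, "rz": 0}

```text
clock: 4.47
tcp_pos: [0.5558, 0.0971, 0.1473]
orientation: [2.894, 1.223, 0.0]
contact_force: [-0.1, -0.0, -3.3]
grip_width: 0.0555
gripper_force: 33.9
```

Run:
```python
from h import *
f=np.load("w1.npy",allow_pickle=True).item(); P=cloud(f); m=(abs(P[...,2]-.212)<.012).astype(np.uint8)
hsv=cv2.cvtColor(f["frame"],cv2.COLOR_BGR2HSV); m&=((hsv[...,1]<80)&(hsv[...,2]>110)).astype(np.uint8)
c=max(cv2.findContours(m,0,1)[0],key=cv2.contourArea); z=np.median(P[m>0][:,2]); H=onplane(f,cv2.convexHull(c).reshape(-1,2).astype(float),z); q,rad=cv2.minEnclosingCircle(np.float32(H[:,:2])); print("lid",q,2*rad,"z",z)
st()
```

```text
lid (0.5615319609642029, 0.09986110776662827) 0.055503975600004196 z 0.21113562500214011
4.47 tcp [0.5558, 0.0971, 0.1473] closing deg -44.19 F [-0.06, -0.02, -3.25] w 0.0555 q [-0.01, 0.43, -0.35, 1.89, 0.19, 0.85, -1.22]
```

Request:
send_rows:
  deltas:
    - {"dx": 0, "dy": 0, "dz": -2, "rx": 0, "ry": 0, "rz": 0}
    - {"dx": 0, "dy": 0, "dz": -4, "rx": 0, "ry": 0, "rz": 0}
    - {"dx": 0, "dy": 0, "dz": -5, "rx": 0, "ry": 0, "rz": 0}
    - {"dx": 0, "dy": 0, "dz": -6, "rx": 0, "ry": 0, "rz": 0}
    - {"dx": 0, "dy": 0, "dz": -7, "rx": 0, "ry": 0, "rz": 0}

```text
clock: 4.88
tcp_pos: [0.5558, 0.0971, 0.1404]
orientation: [2.894, 1.223, 0.0]
contact_force: [0.3, 0.1, -2.1]
grip_width: 0.0555
gripper_force: 33.9
```

Request:
send_rows:
  deltas:
    - {"dx": 0, "dy": 0, "dz": -1, "rx": 0, "ry": 0, "rz": 0}
    - {"dx": 0, "dy": 0, "dz": -2, "rx": 0, "ry": 0, "rz": 0}
    - {"dx": 0, "dy": 0, "dz": -2, "rx": 0, "ry": 0, "rz": 0}

```text
clock: 5.13
tcp_pos: [0.5559, 0.0972, 0.1396]
orientation: [2.894, 1.222, 0.001]
contact_force: [-4.4, -1.2, 8.6]
grip_width: 0.0554
gripper_force: 34.9
```

Request:
send_rows:
  deltas:
    - {"dx": 0, "dy": 0, "dz": 1, "rx": 0, "ry": 0, "rz": 0}
    - {"dx": 0, "dy": 0, "dz": 1, "rx": 0, "ry": 0, "rz": 0}

```text
clock: 5.3
tcp_pos: [0.5559, 0.0971, 0.1397]
orientation: [2.894, 1.222, 0.001]
contact_force: [-0.6, -0.6, 1.6]
grip_width: 0.0551
gripper_force: 34.3
```

Request:
send_rows:
  deltas:
    - {"dx": 0, "dy": 0, "dz": 0, "rx": 0, "ry": 0, "rz": 0}
    - {"dx": 0, "dy": 0, "dz": 0, "rx": 0, "ry": 0, "rz": 0}
    - {"dx": 0, "dy": 0, "dz": 0, "rx": 0, "ry": 0, "rz": 0}
    - {"dx": 0, "dy": 0, "dz": 0, "rx": 0, "ry": 0, "rz": 0}
    - {"dx": 0, "dy": 0, "dz": 0, "rx": 0, "ry": 0, "rz": 0}
  jaw: 85

```text
clock: 5.72
tcp_pos: [0.5558, 0.0971, 0.1394]
orientation: [-2.894, -1.222, -0.0]
contact_force: [0.4, 0.2, -1.1]
grip_width: 0.0853
gripper_force: 0.0
```

Request:
send_rows:
  deltas:
    - {"dx": 0, "dy": 0, "dz": 8, "rx": 0, "ry": 0, "rz": 0}
    - {"dx": 0, "dy": 0, "dz": 30, "rx": 0, "ry": 0, "rz": 0}
    - {"dx": 0, "dy": 0, "dz": 70, "rx": 0, "ry": 0, "rz": 0}
    - {"dx": 0, "dy": 0, "dz": 105, "rx": 0, "ry": 0, "rz": 0}
    - {"dx": 0, "dy": 0, "dz": 110, "rx": 0, "ry": 0, "rz": 0}

```text
clock: 6.13
tcp_pos: [0.5589, 0.0983, 0.2566]
orientation: [2.892, 1.222, 0.016]
contact_force: [1.4, 0.7, 0.5]
grip_width: 0.085
gripper_force: 0.0
```

```bash
python3 lid.py .165; python3 lid.py .12; python3 lid.py .075
```

```text
6.13 tcp [0.5589, 0.0983, 0.2566] closing deg -44.2 F [1.43, 0.65, 0.53] w 0.085 q [0.02, 0.31, -0.37, 1.79, 0.13, 1.06, -1.17]
circle [0.5615 0.1021] dia 0.056 area 4209.5
6.18 tcp [0.5584, 0.098, 0.2549] closing deg -44.2 F [1.53, 0.1, 0.85] w 0.0849 q [0.02, 0.31, -0.37, 1.79, 0.13, 1.06, -1.17]
circle [ 0.605  -0.0941] dia 0.0974 area 3133.5
6.23 tcp [0.5571, 0.0975, 0.2522] closing deg -44.2 F [-0.36, -0.29, -0.29] w 0.085 q [0.02, 0.31, -0.37, 1.79, 0.13, 1.05, -1.17]
```

Request:
send_rows:
  deltas:
    - {"dx": 3, "dy": -41, "dz": 0, "rx": 0, "ry": 0, "rz": 0}
    - {"dx": 6, "dy": -82, "dz": 0, "rx": 0, "ry": 0, "rz": 0}
    - {"dx": 9, "dy": -123, "dz": 0, "rx": 0, "ry": 0, "rz": 0}
    - {"dx": 12, "dy": -164, "dz": 0, "rx": 0, "ry": 0, "rz": 0}
    - {"dx": 15, "dy": -205, "dz": 0, "rx": 0, "ry": 0, "rz": 0}

```text
clock: 6.7
tcp_pos: [0.5694, -0.1098, 0.2475]
orientation: [-2.892, -1.222, 0.005]
contact_force: [1.2, 1.1, 0.6]
grip_width: 0.0853
gripper_force: 0.0
```

Request:
send_rows:
  deltas:
    - {"dx": 3, "dy": -41, "dz": 0, "rx": 0, "ry": 0, "rz": 0}
    - {"dx": 6, "dy": -82, "dz": 0, "rx": 0, "ry": 0, "rz": 0}
    - {"dx": 9, "dy": -123, "dz": 0, "rx": 0, "ry": 0, "rz": 0}
    - {"dx": 12, "dy": -164, "dz": 0, "rx": 0, "ry": 0, "rz": 0}
    - {"dx": 15, "dy": -204, "dz": 0, "rx": 0, "ry": 0, "rz": 0}

```text
clock: 7.12
tcp_pos: [0.5844, -0.3138, 0.2472]
orientation: [-2.892, -1.221, 0.004]
contact_force: [0.8, 0.0, -0.3]
grip_width: 0.0852
gripper_force: 0.0
```

Request:
send_rows:
  deltas:
    - {"dx": 2, "dy": -15, "dz": -30, "rx": 0, "ry": 0, "rz": 0}
    - {"dx": 2, "dy": -15, "dz": -60, "rx": 0, "ry": 0, "rz": 0}
    - {"dx": 2, "dy": -15, "dz": -80, "rx": 0, "ry": 0, "rz": 0}
    - {"dx": 2, "dy": -15, "dz": -80, "rx": 0, "ry": 0, "rz": 0}

```text
clock: 7.45
tcp_pos: [0.5834, -0.3256, 0.162]
orientation: [-2.886, -1.218, 0.013]
contact_force: [-0.6, 1.0, 0.3]
grip_width: 0.0847
gripper_force: 0.0
```

```bash
python3 lid.py .075
```

```text
7.45 tcp [0.5834, -0.3256, 0.162] closing deg -44.23 F [-0.56, 1.04, 0.31] w 0.0847 q [0.55, 0.56, -0.18, 1.62, 0.12, 0.98, -0.45]
circle [ 0.5879 -0.3286] dia 0.0575 area 4448.5
```

Request:
send_rows:
  deltas:
    - {"dx": 0, "dy": 0, "dz": -38, "rx": 0, "ry": 0, "rz": 0}
    - {"dx": 0, "dy": 0, "dz": -76, "rx": 0, "ry": 0, "rz": 0}
    - {"dx": 0, "dy": 0, "dz": -105, "rx": 0, "ry": 0, "rz": 0}
    - {"dx": 0, "dy": 0, "dz": -121, "rx": 0, "ry": 0, "rz": 0}
    - {"dx": 0, "dy": 0, "dz": -121, "rx": 0, "ry": 0, "rz": 0}

```text
clock: 7.92
tcp_pos: [0.5858, -0.3254, 0.0452]
orientation: [-2.889, -1.222, 0.006]
contact_force: [-0.1, 0.7, 0.1]
grip_width: 0.0847
gripper_force: 0.0
```

Request:
send_rows:
  deltas:
    - {"dx": 0, "dy": 0, "dz": 0, "rx": 0, "ry": 0, "rz": 0}
    - {"dx": 0, "dy": 0, "dz": 0, "rx": 0, "ry": 0, "rz": 0}
    - {"dx": 0, "dy": 0, "dz": 0, "rx": 0, "ry": 0, "rz": 0}
    - {"dx": 0, "dy": 0, "dz": 0, "rx": 0, "ry": 0, "rz": 0}
    - {"dx": 0, "dy": 0, "dz": 0, "rx": 0, "ry": 0, "rz": 0}
  jaw: 45

```text
clock: 8.33
tcp_pos: [0.5895, -0.3276, 0.0511]
orientation: [2.891, 1.221, 0.005]
contact_force: [-0.2, 0.1, 7.2]
grip_width: 0.0552
gripper_force: 32.8
```

Request:
send_rows:
  deltas:
    - {"dx": 0, "dy": 0, "dz": 0, "rx": 0, "ry": 0, "rz": 0}
    - {"dx": 0, "dy": 0, "dz": 0, "rx": 0, "ry": 0, "rz": 0}
    - {"dx": 0, "dy": 0, "dz": 10, "rx": 0, "ry": 0, "rz": 0}
    - {"dx": 0, "dy": 0, "dz": 35, "rx": 0, "ry": 0, "rz": 0}
    - {"dx": 0, "dy": 0, "dz": 70, "rx": 0, "ry": 0, "rz": 0}

```text
clock: 8.75
tcp_pos: [0.5854, -0.326, 0.117]
orientation: [-2.89, -1.221, 0.006]
contact_force: [-0.1, 0.3, -1.8]
grip_width: 0.0551
gripper_force: 32.5
```

Request:
send_rows:
  deltas:
    - {"dx": 0, "dy": 5, "dz": 38, "rx": 0, "ry": 0, "rz": 0}
    - {"dx": 0, "dy": 20, "dz": 75, "rx": 0, "ry": 0, "rz": 0}
    - {"dx": 2, "dy": 60, "dz": 82, "rx": 0, "ry": 0, "rz": 0}
    - {"dx": 3, "dy": 101, "dz": 82, "rx": 0, "ry": 0, "rz": 0}
    - {"dx": 4, "dy": 142, "dz": 82, "rx": 0, "ry": 0, "rz": 0}

```text
clock: 9.17
tcp_pos: [0.592, -0.1842, 0.2029]
orientation: [2.893, 1.219, 0.004]
contact_force: [1.6, -0.0, -1.8]
grip_width: 0.0556
gripper_force: 32.7
```

Request:
send_rows:
  deltas:
    - {"dx": 1, "dy": 40, "dz": 0, "rx": 0, "ry": 0, "rz": 0}
    - {"dx": 3, "dy": 75, "dz": 0, "rx": 0, "ry": 0, "rz": 0}
    - {"dx": 4, "dy": 91, "dz": 0, "rx": 0, "ry": 0, "rz": 0}
    - {"dx": 4, "dy": 91, "dz": -10, "rx": 0, "ry": 0, "rz": 0}
    - {"dx": 4, "dy": 91, "dz": -18, "rx": 0, "ry": 0, "rz": 0}

```text
clock: 9.58
tcp_pos: [0.596, -0.0927, 0.1831]
orientation: [2.892, 1.226, 0.002]
contact_force: [-0.4, -0.8, -2.1]
grip_width: 0.0552
gripper_force: 32.7
```

Request:
send_rows:
  deltas:
    - {"dx": 0, "dy": 0, "dz": 0, "rx": 0, "ry": 0, "rz": 0}
    - {"dx": 0, "dy": 0, "dz": -3, "rx": 0, "ry": 0, "rz": 0}
    - {"dx": 0, "dy": 0, "dz": -6, "rx": 0, "ry": 0, "rz": 0}
    - {"dx": 0, "dy": 0, "dz": -9, "rx": 0, "ry": 0, "rz": 0}

```text
clock: 9.92
tcp_pos: [0.5958, -0.0953, 0.1733]
orientation: [2.895, 1.219, 0.0]
contact_force: [0.2, 0.6, -1.6]
grip_width: 0.0552
gripper_force: 32.7
```

```bash
python3 lid.py .120; python3 lid.py .165
```

```text
9.92 tcp [0.5958, -0.0953, 0.1733] closing deg -44.31 F [0.25, 0.65, -1.56] w 0.0552 q [0.25, 0.45, -0.25, 1.79, 0.13, 0.93, -0.83]
circle [ 0.5933 -0.0956] dia 0.1008 area 8353.0
9.97 tcp [0.5954, -0.095, 0.1726] closing deg -44.29 F [-0.01, -0.03, -2.64] w 0.0555 q [0.25, 0.45, -0.25, 1.79, 0.13, 0.93, -0.83]
```

Request:
send_rows:
  deltas:
    - {"dx": 0, "dy": 0, "dz": -2, "rx": 0, "ry": 0, "rz": 0}
    - {"dx": 0, "dy": 0, "dz": -4, "rx": 0, "ry": 0, "rz": 0}
    - {"dx": 0, "dy": 0, "dz": -6, "rx": 0, "ry": 0, "rz": 0}
    - {"dx": 0, "dy": 0, "dz": -8, "rx": 0, "ry": 0, "rz": 0}
    - {"dx": 0, "dy": 0, "dz": -8, "rx": 0, "ry": 0, "rz": 0}

```text
clock: 10.43
tcp_pos: [0.596, -0.0942, 0.1653]
orientation: [2.894, 1.222, 0.001]
contact_force: [0.3, -0.7, 1.0]
grip_width: 0.0552
gripper_force: 32.8
```

Request:
send_rows:
  deltas:
    - {"dx": 0, "dy": 0, "dz": -2, "rx": 0, "ry": 0, "rz": 0}
    - {"dx": 0, "dy": 0, "dz": -4, "rx": 0, "ry": 0, "rz": 0}
    - {"dx": 0, "dy": 0, "dz": -6, "rx": 0, "ry": 0, "rz": 0}
    - {"dx": 0, "dy": 0, "dz": -7, "rx": 0, "ry": 0, "rz": 0}
    - {"dx": 0, "dy": 0, "dz": -7, "rx": 0, "ry": 0, "rz": 0}

```text
clock: 10.85
tcp_pos: [0.5959, -0.094, 0.1582]
orientation: [2.894, 1.222, 0.0]
contact_force: [0.3, -0.5, 1.1]
grip_width: 0.0553
gripper_force: 32.8
```

```bash
python3 lid.py .105; python3 lid.py .175
```

```text
10.85 tcp [0.5959, -0.094, 0.1582] closing deg -44.2 F [0.28, -0.47, 1.15] w 0.0553 q [0.24, 0.46, -0.25, 1.8, 0.14, 0.9, -0.84]
circle [ 0.5928 -0.0959] dia 0.1015 area 8111.0
circle [0.5647 0.072 ] dia 0.0798 area 5675.5
10.9 tcp [0.5959, -0.094, 0.1583] closing deg -44.2 F [0.56, -0.71, 1.3] w 0.0552 q [0.24, 0.46, -0.25, 1.8, 0.14, 0.9, -0.84]
```

Contact is felt at level: the force went from -2 to +1.1 N. I'll release and let it settle.

Request:
send_rows:
  deltas:
    - {"dx": 0, "dy": 0, "dz": 0, "rx": 0, "ry": 0, "rz": 0}
    - {"dx": 0, "dy": 0, "dz": 0, "rx": 0, "ry": 0, "rz": 0}
    - {"dx": 0, "dy": 0, "dz": 0, "rx": 0, "ry": 0, "rz": 0}
    - {"dx": 0, "dy": 0, "dz": 0, "rx": 0, "ry": 0, "rz": 0}
    - {"dx": 0, "dy": 0, "dz": 0, "rx": 0, "ry": 0, "rz": 0}
  jaw: 85

```text
clock: 11.37
tcp_pos: [0.5957, -0.0937, 0.1584]
orientation: [-2.894, -1.223, 0.0]
contact_force: [0.5, 0.7, -0.2]
grip_width: 0.0851
gripper_force: 0.0
```

Request:
send_rows:
  deltas:
    - {"dx": 0, "dy": 0, "dz": 10, "rx": 0, "ry": 0, "rz": 0}
    - {"dx": 0, "dy": 0, "dz": 30, "rx": 0, "ry": 0, "rz": 0}
    - {"dx": 0, "dy": 0, "dz": 60, "rx": 0, "ry": 0, "rz": 0}
    - {"dx": 0, "dy": 0, "dz": 90, "rx": 0, "ry": 0, "rz": 0}
    - {"dx": 0, "dy": 0, "dz": 90, "rx": 0, "ry": 0, "rz": 0}

```text
clock: 11.78
tcp_pos: [0.5992, -0.0939, 0.2557]
orientation: [2.889, 1.22, 0.015]
contact_force: [0.9, 0.2, 1.5]
grip_width: 0.0849
gripper_force: 0.0
```

Request:
send_rows:
  deltas:
    - {"dx": 0, "dy": 0, "dz": 0, "rx": 0, "ry": 0, "rz": 0}
    - {"dx": 0, "dy": 0, "dz": 0, "rx": 0, "ry": 0, "rz": 0}
    - {"dx": 0, "dy": 0, "dz": 0, "rx": 0, "ry": 0, "rz": 0}
    - {"dx": 0, "dy": 0, "dz": 0, "rx": 0, "ry": 0, "rz": 0}
    - {"dx": 0, "dy": 0, "dz": 0, "rx": 0, "ry": 0, "rz": 0}

```text
clock: 12.2
tcp_pos: [0.5952, -0.0939, 0.2474]
orientation: [-2.893, -1.222, 0.003]
contact_force: [0.1, -0.2, 0.1]
grip_width: 0.0848
gripper_force: 0.0
```

Run:
```python
from h import *
st(); f=r.grab_frame("wrist"); cv2.imwrite("pics/w2.png",f["frame"]); P=cloud(f)
hsv=cv2.cvtColor(f["frame"],cv2.COLOR_BGR2HSV); m0=(hsv[...,1]<80)&(hsv[...,2]>110)
for lo,hi in((.083,.098),(.098,.112),(.112,.128),(.158,.173),(.173,.187),(.187,.203)):
    m=(m0&(P[...,2]>lo)&(P[...,2]<hi)).astype(np.uint8)
    for c in cv2.findContours(m,0,1)[0]:
        if cv2.contourArea(c)<400: continue
        b=np.zeros_like(m); cv2.drawContours(b,[c],-1,1,-1); z=np.median(P[(b&m)>0][:,2])
        H=onplane(f,cv2.convexHull(c).reshape(-1,2).astype(float),z); q,rad=cv2.minEnclosingCircle(np.float32(H[:,:2])); print(np.round(q,4),"z",z.round(4),"dia",round(2*rad,4))
```

```text
12.2 tcp [0.5952, -0.0939, 0.2474] closing deg -44.2 F [0.15, -0.18, 0.15] w 0.0848 q [0.25, 0.37, -0.26, 1.71, 0.1, 1.07, -0.81]
[0.5593 0.1011] z 0.0907 dia 0.1003
[ 0.5933 -0.0954] z 0.1207 dia 0.1006
[0.5615 0.1008] z 0.1664 dia 0.0555
[ 0.5947 -0.0961] z 0.1964 dia 0.0556
```

View pics/w2.png

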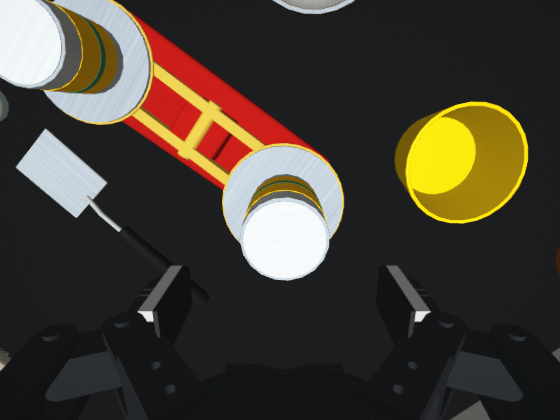

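The picture shows both tins upright. The left pan is down (z 0.091) with its lid at (22,42), and the right pan is up (z 0.121) with its lid at (285,239). The left tin, which was first moved from the near spot, is the heavier one, so I'll fetch it.

Request:
send_rows:
  deltas:
    - {"dx": -7, "dy": 39, "dz": 0, "rx": 0, "ry": 0, "rz": 0}
    - {"dx": -14, "dy": 78, "dz": 0, "rx": 0, "ry": 0, "rz": 0}
    - {"dx": -21, "dy": 117, "dz": 0, "rx": 0, "ry": 0, "rz": 0}
    - {"dx": -28, "dy": 156, "dz": 0, "rx": 0, "ry": 0, "rz": 0}
    - {"dx": -35, "dy": 195, "dz": 0, "rx": 0, "ry": 0, "rz": 0}

```text
clock: 12.67
tcp_pos: [0.56, 0.1027, 0.2482]
orientation: [-2.894, -1.222, 0.001]
contact_force: [0.9, 0.4, -0.2]
grip_width: 0.0847
gripper_force: 0.0
```

Request:
send_rows:
  deltas:
    - {"dx": 0, "dy": 0, "dz": 0, "rx": 0, "ry": 0, "rz": 0}
    - {"dx": 0, "dy": 0, "dz": -10, "rx": 0, "ry": 0, "rz": 0}
    - {"dx": 0, "dy": 0, "dz": -20, "rx": 0, "ry": 0, "rz": 0}
    - {"dx": 0, "dy": 0, "dz": -30, "rx": 0, "ry": 0, "rz": 0}

```text
clock: 13.0
tcp_pos: [0.5607, 0.0992, 0.2168]
orientation: [2.895, 1.219, -0.002]
contact_force: [-0.4, -1.1, -0.0]
grip_width: 0.085
gripper_force: 0.0
```

```bash
python3 lid.py .1655
```

```text
13.0 tcp [0.5607, 0.0992, 0.2168] closing deg -44.33 F [-0.43, -1.06, -0.01] w 0.085 q [-0.01, 0.35, -0.34, 1.82, 0.14, 0.99, -1.18]
circle [0.5618 0.1022] dia 0.0559 area 5865.0
```

Request:
send_rows:
  deltas:
    - {"dx": 1, "dy": 1, "dz": -25, "rx": 0, "ry": 0, "rz": 0}
    - {"dx": 1, "dy": 1, "dz": -50, "rx": 0, "ry": 0, "rz": 0}
    - {"dx": 1, "dy": 1, "dz": -70, "rx": 0, "ry": 0, "rz": 0}
    - {"dx": 1, "dy": 1, "dz": -78, "rx": 0, "ry": 0, "rz": 0}
    - {"dx": 1, "dy": 1, "dz": -78, "rx": 0, "ry": 0, "rz": 0}

```text
clock: 13.47
tcp_pos: [0.5602, 0.1004, 0.1378]
orientation: [-2.894, -1.22, 0.008]
contact_force: [-0.5, -0.5, 0.5]
grip_width: 0.0849
gripper_force: 0.0
```

Request:
send_rows:
  deltas:
    - {"dx": 0, "dy": 0, "dz": 0, "rx": 0, "ry": 0, "rz": 0}
    - {"dx": 0, "dy": 0, "dz": 1, "rx": 0, "ry": 0, "rz": 0}
    - {"dx": 0, "dy": 0, "dz": 2, "rx": 0, "ry": 0, "rz": 0}
    - {"dx": 0, "dy": 0, "dz": 3, "rx": 0, "ry": 0, "rz": 0}
    - {"dx": 0, "dy": 0, "dz": 3, "rx": 0, "ry": 0, "rz": 0}
  jaw: 45

```text
clock: 13.88
tcp_pos: [0.5626, 0.1022, 0.1446]
orientation: [2.894, 1.222, 0.004]
contact_force: [0.8, 0.1, 0.1]
grip_width: 0.0552
gripper_force: 31.9
```

Request:
send_rows:
  deltas:
    - {"dx": 0, "dy": 0, "dz": 0, "rx": 0, "ry": 0, "rz": 0}
    - {"dx": 0, "dy": 0, "dz": 0, "rx": 0, "ry": 0, "rz": 0}
    - {"dx": 0, "dy": 0, "dz": 3, "rx": 0, "ry": 0, "rz": 0}
    - {"dx": 0, "dy": 0, "dz": 6, "rx": 0, "ry": 0, "rz": 0}
    - {"dx": 0, "dy": 0, "dz": 9, "rx": 0, "ry": 0, "rz": 0}

```text
clock: 14.3
tcp_pos: [0.5614, 0.102, 0.1525]
orientation: [-2.894, -1.223, 0.001]
contact_force: [-0.1, 0.6, -1.4]
grip_width: 0.0553
gripper_force: 32.1
```

Request:
send_rows:
  deltas:
    - {"dx": 0, "dy": 0, "dz": 3, "rx": 0, "ry": 0, "rz": 0}
    - {"dx": 0, "dy": 0, "dz": 6, "rx": 0, "ry": 0, "rz": 0}
    - {"dx": 0, "dy": 0, "dz": 9, "rx": 0, "ry": 0, "rz": 0}
    - {"dx": 0, "dy": 0, "dz": 12, "rx": 0, "ry": 0, "rz": 0}
    - {"dx": 0, "dy": 0, "dz": 15, "rx": 0, "ry": 0, "rz": 0}

```text
clock: 14.72
tcp_pos: [0.5615, 0.102, 0.1676]
orientation: [-2.894, -1.222, 0.001]
contact_force: [-1.1, -0.3, -1.1]
grip_width: 0.0552
gripper_force: 32.1
```

Request:
send_rows:
  deltas:
    - {"dx": 0, "dy": 0, "dz": 3, "rx": 0, "ry": 0, "rz": 0}
    - {"dx": 0, "dy": 0, "dz": 8, "rx": 0, "ry": 0, "rz": 0}
    - {"dx": 0, "dy": 0, "dz": 18, "rx": 0, "ry": 0, "rz": 0}
    - {"dx": 0, "dy": 0, "dz": 40, "rx": 0, "ry": 0, "rz": 0}
    - {"dx": 0, "dy": 0, "dz": 65, "rx": 0, "ry": 0, "rz": 0}

```text
clock: 15.13
tcp_pos: [0.5608, 0.1018, 0.2325]
orientation: [-2.893, -1.223, 0.004]
contact_force: [0.2, -0.9, -2.3]
grip_width: 0.055
gripper_force: 32.7
```

Request:
send_rows:
  deltas:
    - {"dx": -19, "dy": 35, "dz": 0, "rx": 0, "ry": 0, "rz": 0}
    - {"dx": -38, "dy": 70, "dz": 0, "rx": 0, "ry": 0, "rz": 0}
    - {"dx": -57, "dy": 105, "dz": 0, "rx": 0, "ry": 0, "rz": 0}
    - {"dx": -76, "dy": 140, "dz": 0, "rx": 0, "ry": 0, "rz": 0}
    - {"dx": -95, "dy": 175, "dz": 0, "rx": 0, "ry": 0, "rz": 0}

```text
clock: 15.55
tcp_pos: [0.4658, 0.2785, 0.2335]
orientation: [2.894, 1.222, 0.002]
contact_force: [1.2, 0.0, -3.2]
grip_width: 0.0552
gripper_force: 32.9
```

Request:
send_rows:
  deltas:
    - {"dx": -18, "dy": 30, "dz": 0, "rx": 0, "ry": 0, "rz": 0}
    - {"dx": -37, "dy": 58, "dz": 0, "rx": 0, "ry": 0, "rz": 0}
    - {"dx": -37, "dy": 58, "dz": -10, "rx": 0, "ry": 0, "rz": 0}
    - {"dx": -37, "dy": 58, "dz": -15, "rx": 0, "ry": 0, "rz": 0}
    - {"dx": -37, "dy": 58, "dz": -15, "rx": 0, "ry": 0, "rz": 0}

```text
clock: 15.97
tcp_pos: [0.4295, 0.3341, 0.2167]
orientation: [2.893, 1.222, -0.003]
contact_force: [0.0, 0.4, -3.3]
grip_width: 0.0551
gripper_force: 33.0
```

Request:
send_rows:
  deltas:
    - {"dx": 0, "dy": 0, "dz": 0, "rx": 0, "ry": 0, "rz": 0}
    - {"dx": 0, "dy": 0, "dz": 0, "rx": 0, "ry": 0, "rz": 0}

```text
clock: 16.13
tcp_pos: [0.4309, 0.3339, 0.2178]
orientation: [2.895, 1.219, 0.001]
contact_force: [0.3, -0.2, -2.9]
grip_width: 0.0549
gripper_force: 33.0
```

Run:
```python
from h import *
st(); f=r.grab_frame("wrist"); cv2.imwrite("pics/w3.png",f["frame"]); np.save("w3.npy",f,allow_pickle=True)
P=cloud(f); hsv=cv2.cvtColor(f["frame"],cv2.COLOR_BGR2HSV)
m=((abs(P[...,2]-.205)<.02)&(hsv[...,1]<80)&(hsv[...,2]>110)); m=m.astype(np.uint8)
c=max(cv2.findContours(m,0,1)[0],key=cv2.contourArea); z=np.median(P[m>0][:,2]); H=onplane(f,cv2.convexHull(c).reshape(-1,2).astype(float),z); q,rad=cv2.minEnclosingCircle(np.float32(H[:,:2])); print("lid",q,2*rad,"z",z)
# rail tops
t=(abs(P[...,2]-.026)<.003)&(hsv[...,1]<60)&(P[...,0]>.35)&(P[...,1]>.2); print("rail px",t.sum())
Q=P[t][:,:2]; np.save("rail.npy",Q)
for a0 in np.radians(np.arange(44,50,.5)):
    n=np.array([-np.sin(a0),np.cos(a0)]); s=Q@n; h,e=np.histogram(s,np.arange(s.min(),s.max(),.001)); print(np.degrees(a0).round(1),"peaks",[(round(e[i],3),int(h[i])) for i in np.argsort(h)[-5:]])
```

```text
16.13 tcp [0.4309, 0.3339, 0.2178] closing deg -44.34 F [0.34, -0.23, -2.9] w 0.0549 q [-0.4, 0.33, -0.46, 1.87, 0.17, 0.98, -1.71]Traceback (most recent call last):
  File "<stdin>", line 5, in <module>
ValueError: max() iterable argument is empty
```

View pics/w3.png

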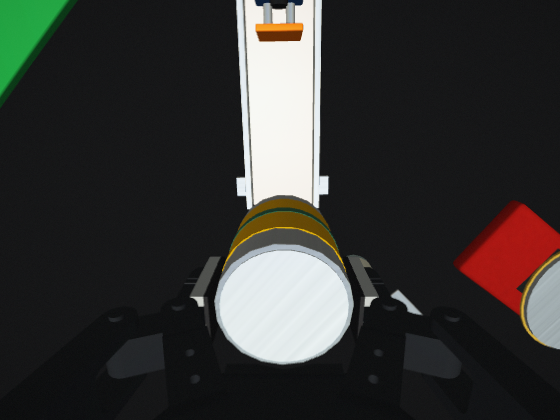

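The picture shows the tin held with its lid at (284,303) and the lane straight ahead. The rails are near u=245 and 318, the keeper's orange edge is at (280,32), and the open end is near row 205.

Run:
```python
from h import *
f=np.load("w3.npy",allow_pickle=True).item(); P=cloud(f); hsv=cv2.cvtColor(f["frame"],cv2.COLOR_BGR2HSV); w=(hsv[...,1]<80)&(hsv[...,2]>100)
m=(w&(abs(P[...,2]-.24)<.012)).astype(np.uint8)
c=max(cv2.findContours(m,0,1)[0],key=cv2.contourArea); z=np.median(P[m>0][:,2]); H=onplane(f,cv2.convexHull(c).reshape(-1,2).astype(float),z); q,rad=cv2.minEnclosingCircle(np.float32(H[:,:2])); print("lid",q,2*rad,"z",z)
L=[];Rr=[]
for v in range(5,165,4):
    u=np.where(w[v,225:340])[0]+225; L.append((u.min()-.5,v)); Rr.append((u.max()+.5,v))
def line(uv,z):
    p=onplane(f,np.array(uv),z)[:,:2]; l=cv2.fitLine(np.float32(p),cv2.DIST_HUBER,0,.001,.001).ravel(); l[:2]*=np.sign(l[0]); return l
l,rr=line(L,.026),line(Rr,.026)
for x in(l,rr): print(x.round(4),"yaw",np.degrees(np.arctan2(x[1],x[0])).round(2))
a=(np.arctan2(l[1],l[0])+np.arctan2(rr[1],rr[0]))/2; d=np.array([np.cos(a),np.sin(a)]); n=np.array([-d[1],d[0]])
print("width",(l[2:]-rr[2:])@n,"yaw",np.degrees(a)); c0=(l[2:]@n+rr[2:]@n)/2
print("lid lateral off",np.array(q)@n-c0,"tcp lateral",np.array(r.get_obs()["tcp_pos"][:2])@n-c0)
# open end: floor end along center; keeper top edge front
end=onplane(f,[[249,207],[317,205]],.008)[:,:2]@d; print("open end s",end)
o=(hsv[...,0]<22)&(hsv[...,1]>150)&(hsv[...,2]>120); o[60:]=0; vs,us=np.where(o); print("orange",us.min(),us.max(),vs.min(),vs.max(),P[o][:,2].min(),P[o][:,2].max())
for vv,zz in((vs.min(),.051),(vs.max(),.012),(vs.max(),.051)): print(vv,zz,onplane(f,[[279,vv]],zz)[0,:2]@d)
S=np.array(P[o][:,:2]@d); print("orange s from depth",np.percentile(S,[5,50,95]), "origin s (top)",np.array([.4996,.4057])@d,"lid s",np.array(q)@d,"d",d,"n",n,"c0",c0)
```

```text
lid (0.43137645721435547, 0.3333304524421692) 0.05523684248328209 z 0.24057279632000325
[0.6843 0.7292 0.4703 0.4328] yaw 46.82
[0.6845 0.729  0.5264 0.3813] yaw 46.8
width 0.076141074 yaw 46.810936
lid lateral off -0.001617512193107018 tcp lateral -0.0006644444851700015
open end s [0.51118004 0.51210253]
orange 256 302 23 39 0.007075008066139699 0.350118583640044
23 0.051 0.6832109337468097
39 0.012 0.6787394044815288
39 0.051 0.6710790802173543
orange s from depth [0.67753713 0.67991507 0.68269086] origin s (top) 0.6377258110582829 lid s 0.5382684871616625 d [0.68440795 0.72909933] n [-0.72909933  0.68440795] c0 -0.08476476
```

Request:
send_rows:
  deltas:
    - {"dx": 17.5, "dy": 20.5, "dz": -20, "rx": 0, "ry": 0, "rz": 1.1}
    - {"dx": 17.5, "dy": 20.5, "dz": -55, "rx": 0, "ry": 0, "rz": 1.1}
    - {"dx": 17.5, "dy": 20.5, "dz": -90, "rx": 0, "ry": 0, "rz": 1.1}
    - {"dx": 17.5, "dy": 20.5, "dz": -110, "rx": 0, "ry": 0, "rz": 1.1}
    - {"dx": 17.5, "dy": 20.5, "dz": -115, "rx": 0, "ry": 0, "rz": 1.1}

```text
clock: 16.6
tcp_pos: [0.4462, 0.353, 0.0988]
orientation: [2.881, 1.247, -0.009]
contact_force: [-0.1, -1.7, -2.8]
grip_width: 0.0552
gripper_force: 32.9
```

Request:
send_rows:
  deltas:
    - {"dx": 0, "dy": 0, "dz": 0, "rx": 0, "ry": 0, "rz": 0}
    - {"dx": 0, "dy": 0, "dz": 0, "rx": 0, "ry": 0, "rz": 0}
    - {"dx": 0, "dy": 0, "dz": 0, "rx": 0, "ry": 0, "rz": 0}

```text
clock: 16.85
tcp_pos: [0.4485, 0.3565, 0.1045]
orientation: [-2.881, -1.249, -0.005]
contact_force: [0.7, 0.6, -2.9]
grip_width: 0.0552
gripper_force: 32.9
```

```bash
cat > lane.py <<'E'
from h import *
st(); f=r.grab_frame("wrist"); P=cloud(f); hsv=cv2.cvtColor(f["frame"],cv2.COLOR_BGR2HSV); w=(hsv[...,1]<80)&(hsv[...,2]>100)
d=np.array([.6844,.7291]); n=np.array([-d[1],d[0]]); zl=r.get_obs()["tcp_pos"][2]+.023
m=(w&(abs(P[...,2]-zl)<.015)).astype(np.uint8)
c=max(cv2.findContours(m,0,1)[0],key=cv2.contourArea); z=np.median(P[m>0][:,2]); H=onplane(f,cv2.convexHull(c).reshape(-1,2).astype(float),z); q,rad=cv2.minEnclosingCircle(np.float32(H[:,:2]))
m[:]=((P[...,2]>.019)&(P[...,2]<.032)&w); Q=P[m>0][:,:2]-np.array([.5,.4077]); s=Q@n
k=abs(s)<.045; Q=Q[k]; s=s[k]; a=s[s>.02]; b=s[s<-.02]
print("lid",np.round(q,4),"dia",round(2*rad,4),"z",z.round(4),"| lid lateral vs -.08476:",np.array(q)@n+.08476,"s",np.array(q)@d)
pa=[np.percentile(a,[5,95]) if len(a) else 0,np.percentile(b,[5,95]) if len(b) else 0]; print("rails lateral",pa,len(a),len(b), "lid lat same frame",(np.array(q)-[.5,.4077])@n)
o=(hsv[...,0]<22)&(hsv[...,1]>150)&(hsv[...,2]>120)&(P[...,2]>.012)&(P[...,2]<.056)&((P[...,:2]@d)>.64)
print("keeper px",o.sum(),"s",np.percentile(P[o][:,:2]@d,[2,10,50]) if o.sum() else 0)
tcp=r.get_obs()["tcp_pos"]; print("tcp lat",tcp[:2]@n+.08476,"s",tcp[:2]@d)
cv2.imwrite("pics/lane.png",f["frame"])
E
python3 lane.py
```

```text
16.85 tcp [0.4485, 0.3565, 0.1045] closing deg -43.13 F [0.69, 0.62, -2.92] w 0.0552 q [-0.46, 0.51, -0.42, 1.9, 0.28, 0.79, -1.78]
lid [0.4489 0.356 ] dia 0.0553 z 0.1273 | lid lateral vs -.08476: 0.001050864151716277 s 0.5667876006305217
rails lateral [array([0.03269469, 0.03815962]), array([-0.03698785, -0.03136504])] 2336 2602 lid lat same frame 0.0018109841517162278
keeper px 911 s [0.67755713 0.67795357 0.6802006 ]
tcp lat 0.001724221549491825 s 0.5668362558317165
```

Request:
send_rows:
  deltas:
    - {"dx": 0.7, "dy": -0.7, "dz": -10, "rx": 0, "ry": 0, "rz": 0}
    - {"dx": 0.7, "dy": -0.7, "dz": -20, "rx": 0, "ry": 0, "rz": 0}
    - {"dx": 0.7, "dy": -0.7, "dz": -29, "rx": 0, "ry": 0, "rz": 0}
    - {"dx": 0.7, "dy": -0.7, "dz": -35, "rx": 0, "ry": 0, "rz": 0}
    - {"dx": 0.7, "dy": -0.7, "dz": -37, "rx": 0, "ry": 0, "rz": 0}

```text
clock: 17.32
tcp_pos: [0.4471, 0.3541, 0.0637]
orientation: [2.881, 1.25, -0.004]
contact_force: [-0.2, -0.4, -2.2]
grip_width: 0.0553
gripper_force: 32.9
```

Request:
send_rows:
  deltas:
    - {"dx": 0, "dy": 0, "dz": -1, "rx": 0, "ry": 0, "rz": 0}
    - {"dx": 0, "dy": 0, "dz": -2, "rx": 0, "ry": 0, "rz": 0}
    - {"dx": 0, "dy": 0, "dz": -3, "rx": 0, "ry": 0, "rz": 0}
    - {"dx": 0, "dy": 0, "dz": -3, "rx": 0, "ry": 0, "rz": 0}

```text
clock: 17.65
tcp_pos: [0.4481, 0.355, 0.0625]
orientation: [-2.882, -1.25, -0.001]
contact_force: [-1.0, 0.1, -3.4]
grip_width: 0.0551
gripper_force: 32.9
```

Request:
send_rows:
  deltas:
    - {"dx": 0, "dy": 0, "dz": -1, "rx": 0, "ry": 0, "rz": 0}
    - {"dx": 0, "dy": 0, "dz": -2, "rx": 0, "ry": 0, "rz": 0}
    - {"dx": 0, "dy": 0, "dz": -2, "rx": 0, "ry": 0, "rz": 0}

```text
clock: 17.9
tcp_pos: [0.4482, 0.3551, 0.0616]
orientation: [2.882, 1.25, 0.001]
contact_force: [-2.9, -1.9, 6.5]
grip_width: 0.0551
gripper_force: 33.9
```

```bash
python3 lane.py
```

```text
17.9 tcp [0.4482, 0.3551, 0.0616] closing deg -43.1 F [-2.9, -1.91, 6.54] w 0.0551 q [-0.48, 0.57, -0.39, 1.92, 0.32, 0.71, -1.81]
lid [0.4486 0.3546] dia 0.0553 z 0.0844 | lid lateral vs -.08476: 0.00034788344264032045 s 0.5655649394452572
rails lateral [array([0.03268024, 0.03805867]), array([-0.03691514, -0.03134188])] 3136 3598 lid lat same frame 0.0011080034426403003
keeper px 1257 s [0.67742979 0.6778363  0.67947075]
tcp lat 0.0009944995406448165 s 0.5656577808444884
```

Request:
send_rows:
  deltas:
    - {"dx": 0, "dy": 0, "dz": 1.5, "rx": 0, "ry": 0, "rz": 0}
    - {"dx": 6.8, "dy": 7.3, "dz": 1.5, "rx": 0, "ry": 0, "rz": 0}
    - {"dx": 17.1, "dy": 18.2, "dz": 1.5, "rx": 0, "ry": 0, "rz": 0}
    - {"dx": 27.4, "dy": 29.2, "dz": 1.5, "rx": 0, "ry": 0, "rz": 0}
    - {"dx": 34.2, "dy": 36.5, "dz": 1.5, "rx": 0, "ry": 0, "rz": 0}

```text
clock: 18.37
tcp_pos: [0.4837, 0.393, 0.0621]
orientation: [-2.881, -1.25, -0.002]
contact_force: [0.1, 0.1, -3.6]
grip_width: 0.0549
gripper_force: 33.1
```

Request:
send_rows:
  deltas:
    - {"dx": 6.8, "dy": 7.3, "dz": 0, "rx": 0, "ry": 0, "rz": 0}
    - {"dx": 11.6, "dy": 12.4, "dz": 0, "rx": 0, "ry": 0, "rz": 0}
    - {"dx": 15.1, "dy": 16, "dz": 0, "rx": 0, "ry": 0, "rz": 0}
    - {"dx": 17.1, "dy": 18.2, "dz": 0, "rx": 0, "ry": 0, "rz": 0}
    - {"dx": 17.1, "dy": 18.2, "dz": 0, "rx": 0, "ry": 0, "rz": 0}

```text
clock: 18.78
tcp_pos: [0.4995, 0.4099, 0.0618]
orientation: [-2.882, -1.25, -0.0]
contact_force: [-0.5, 0.1, -2.8]
grip_width: 0.0552
gripper_force: 33.1
```

```bash
python3 lane.py
```

```text
18.78 tcp [0.4995, 0.4099, 0.0618] closing deg -43.1 F [-0.46, 0.14, -2.81] w 0.0552 q [-0.51, 0.67, -0.38, 1.74, 0.32, 0.8, -1.8]
lid [0.5    0.4092] dia 0.0555 z 0.0845 | lid lateral vs -.08476: 0.00028214765250687834 s 0.6405232611566782
rails lateral [array([0.0285246 , 0.03782993]), array([-0.03714271, -0.02865537])] 3627 3727 lid lat same frame 0.0010422676525068237
keeper px 1794 s [0.65922357 0.67846541 0.68231821]
tcp lat 0.0010328191439321899 s 0.6401763222224985
```

Request:
send_rows:
  deltas:
    - {"dx": 2.1, "dy": 2.2, "dz": 0, "rx": 0, "ry": 0, "rz": 0}
    - {"dx": 3.8, "dy": 4, "dz": 0, "rx": 0, "ry": 0, "rz": 0}
    - {"dx": 5.5, "dy": 5.8, "dz": 0, "rx": 0, "ry": 0, "rz": 0}
    - {"dx": 6.8, "dy": 7.3, "dz": 0, "rx": 0, "ry": 0, "rz": 0}
    - {"dx": 8.2, "dy": 8.7, "dz": 0, "rx": 0, "ry": 0, "rz": 0}

```text
clock: 19.25
tcp_pos: [0.5073, 0.418, 0.0618]
orientation: [2.882, 1.25, -0.002]
contact_force: [-4.1, -3.5, 3.0]
grip_width: 0.0554
gripper_force: 33.3
```

Request:
send_rows:
  deltas:
    - {"dx": 1.4, "dy": 1.5, "dz": 0, "rx": 0, "ry": 0, "rz": 0}
    - {"dx": 2.7, "dy": 2.9, "dz": 0, "rx": 0, "ry": 0, "rz": 0}
    - {"dx": 4.1, "dy": 4.4, "dz": 0, "rx": 0, "ry": 0, "rz": 0}
    - {"dx": 4.8, "dy": 5.1, "dz": 0, "rx": 0, "ry": 0, "rz": 0}
    - {"dx": 5.5, "dy": 5.8, "dz": 0, "rx": 0, "ry": 0, "rz": 0}

```text
clock: 19.67
tcp_pos: [0.5118, 0.4228, 0.0619]
orientation: [2.88, 1.249, -0.005]
contact_force: [-3.6, -4.0, 4.3]
grip_width: 0.0555
gripper_force: 33.5
```

Request:
send_rows:
  deltas:
    - {"dx": 1, "dy": 1.1, "dz": 0, "rx": 0, "ry": 0, "rz": 0}
    - {"dx": 2, "dy": 2.2, "dz": 0, "rx": 0, "ry": 0, "rz": 0}
    - {"dx": 2.9, "dy": 3, "dz": 0, "rx": 0, "ry": 0, "rz": 0}
    - {"dx": 3.5, "dy": 3.7, "dz": 0, "rx": 0, "ry": 0, "rz": 0}
    - {"dx": 4.1, "dy": 4.4, "dz": 0, "rx": 0, "ry": 0, "rz": 0}

```text
clock: 20.08
tcp_pos: [0.5159, 0.4271, 0.0619]
orientation: [2.88, 1.249, -0.006]
contact_force: [-4.0, -4.1, 4.0]
grip_width: 0.0552
gripper_force: 33.5
```

```bash
python3 lane.py
```

```text
20.08 tcp [0.5159, 0.4271, 0.0619] closing deg -43.1 F [-3.97, -4.1, 4.03] w 0.0552 q [-0.52, 0.7, -0.38, 1.67, 0.32, 0.84, -1.79]
lid [0.5165 0.4265] dia 0.0557 z 0.0846 | lid lateral vs -.08476: 9.84838938713345e-05 s 0.6644829653203487
rails lateral [array([0.02806927, 0.03781304]), array([-0.03716705, -0.0271258 ])] 2854 2912 lid lat same frame 0.0008586038938713039
keeper px 2231 s [0.68363764 0.69193789 0.69688974]
tcp lat 0.0009199252051969309 s 0.6647156316407623
```

Request:
send_rows:
  deltas:
    - {"dx": 0.7, "dy": 0.7, "dz": 0, "rx": 0, "ry": 0, "rz": 0}
    - {"dx": 1.2, "dy": 1.3, "dz": 0, "rx": 0, "ry": 0, "rz": 0}
    - {"dx": 1.7, "dy": 1.8, "dz": 0, "rx": 0, "ry": 0, "rz": 0}
    - {"dx": 2, "dy": 2.2, "dz": 0, "rx": 0, "ry": 0, "rz": 0}

```text
clock: 20.47
tcp_pos: [0.5179, 0.4293, 0.0619]
orientation: [2.88, 1.249, -0.006]
contact_force: [-4.2, -4.7, 4.5]
grip_width: 0.0553
gripper_force: 33.6
```

Request:
send_rows:
  deltas:
    - {"dx": 0.4, "dy": 0.4, "dz": 0, "rx": 0, "ry": 0, "rz": 0}
    - {"dx": 0.7, "dy": 0.7, "dz": 0, "rx": 0, "ry": 0, "rz": 0}
    - {"dx": 0.7, "dy": 0.7, "dz": 0, "rx": 0, "ry": 0, "rz": 0}

```text
clock: 20.72
tcp_pos: [0.5187, 0.43, 0.0619]
orientation: [2.88, 1.249, -0.005]
contact_force: [-4.5, -4.3, 2.9]
grip_width: 0.0553
gripper_force: 33.6
```

Request:
send_rows:
  deltas:
    - {"dx": 0.4, "dy": 0.4, "dz": 0, "rx": 0, "ry": 0, "rz": 0}
    - {"dx": 0.7, "dy": 0.7, "dz": 0, "rx": 0, "ry": 0, "rz": 0}
    - {"dx": 0.7, "dy": 0.7, "dz": 0, "rx": 0, "ry": 0, "rz": 0}

```text
clock: 20.97
tcp_pos: [0.5193, 0.4307, 0.0619]
orientation: [2.88, 1.249, -0.005]
contact_force: [-5.1, -4.4, 3.2]
grip_width: 0.055
gripper_force: 33.6
```

Request:
send_rows:
  deltas:
    - {"dx": 0.4, "dy": 0.4, "dz": 0, "rx": 0, "ry": 0, "rz": 0}
    - {"dx": 0.7, "dy": 0.7, "dz": 0, "rx": 0, "ry": 0, "rz": 0}
    - {"dx": 0.7, "dy": 0.7, "dz": 0, "rx": 0, "ry": 0, "rz": 0}

```text
clock: 21.22
tcp_pos: [0.52, 0.4314, 0.0619]
orientation: [2.88, 1.249, -0.005]
contact_force: [-4.4, -4.8, 3.5]
grip_width: 0.055
gripper_force: 33.6
```

Request:
send_rows:
  deltas:
    - {"dx": 0.4, "dy": 0.4, "dz": 0, "rx": 0, "ry": 0, "rz": 0}
    - {"dx": 0.7, "dy": 0.7, "dz": 0, "rx": 0, "ry": 0, "rz": 0}
    - {"dx": 0.7, "dy": 0.7, "dz": 0, "rx": 0, "ry": 0, "rz": 0}

```text
clock: 21.47
tcp_pos: [0.5206, 0.432, 0.0619]
orientation: [2.88, 1.249, -0.006]
contact_force: [-5.5, -5.6, 5.2]
grip_width: 0.0553
gripper_force: 33.6
```

```bash
python3 lane.py
python3 - <<'E'
import cv2; cv2.imwrite("pics/l2.png",cv2.resize(cv2.imread("pics/lane.png")[60:300,180:380],(500,600)))
E
```

```text
21.47 tcp [0.5206, 0.432, 0.0619] closing deg -43.1 F [-5.55, -5.63, 5.21] w 0.0553 q [-0.53, 0.71, -0.38, 1.65, 0.32, 0.85, -1.79]
lid [0.5213 0.4315] dia 0.0557 z 0.0847 | lid lateral vs -.08476: 1.414296984673935e-05 s 0.6713389395266771
rails lateral [array([0.0276597 , 0.03783396]), array([-0.03720689, -0.027644  ])] 2623 2666 lid lat same frame 0.0007742629698467209
keeper px 1791 s [0.68968841 0.69840086 0.70251702]
tcp lat 0.0008754204991899828 s 0.6712149778083152
```

View pics/l2.png

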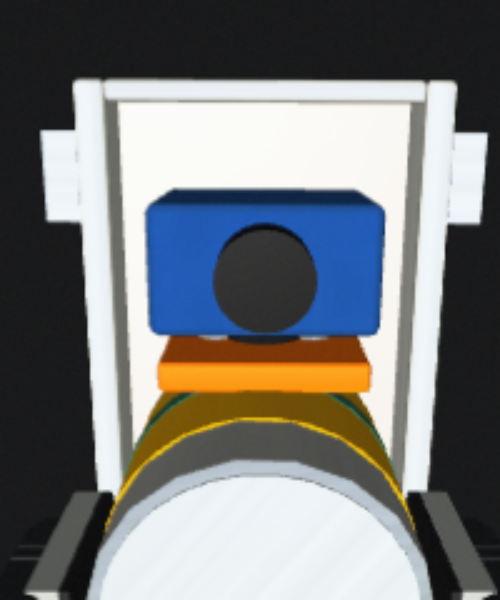

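The picture shows the tin against the keeper's orange plate at about (265,370), close up to the blue block. The force is starting to rise, so I'll make one more 1 mm step to confirm the buffer.

Request:
send_rows:
  deltas:
    - {"dx": 0.4, "dy": 0.4, "dz": 0, "rx": 0, "ry": 0, "rz": 0}
    - {"dx": 0.7, "dy": 0.7, "dz": 0, "rx": 0, "ry": 0, "rz": 0}
    - {"dx": 0.7, "dy": 0.7, "dz": 0, "rx": 0, "ry": 0, "rz": 0}

```text
clock: 21.77
tcp_pos: [0.521, 0.4324, 0.0619]
orientation: [2.88, 1.249, -0.007]
contact_force: [-6.4, -5.9, 6.5]
grip_width: 0.0552
gripper_force: 33.6
```

The buffer is confirmed: 6.4, 7.9, then 8.7 N. I'll back off slightly, release and retreat.

Request:
send_rows:
  deltas:
    - {"dx": -0.3, "dy": -0.4, "dz": 0, "rx": 0, "ry": 0, "rz": 0}
    - {"dx": -0.3, "dy": -0.4, "dz": 0.5, "rx": 0, "ry": 0, "rz": 0}

```text
clock: 21.93
tcp_pos: [0.5209, 0.4323, 0.062]
orientation: [2.88, 1.25, -0.006]
contact_force: [-3.2, -4.1, -0.8]
grip_width: 0.0552
gripper_force: 33.2
```

Request:
send_rows:
  deltas:
    - {"dx": 0, "dy": 0, "dz": 0, "rx": 0, "ry": 0, "rz": 0}
    - {"dx": 0, "dy": 0, "dz": 0, "rx": 0, "ry": 0, "rz": 0}
    - {"dx": 0, "dy": 0, "dz": 0, "rx": 0, "ry": 0, "rz": 0}
    - {"dx": 0, "dy": 0, "dz": 0, "rx": 0, "ry": 0, "rz": 0}
    - {"dx": 0, "dy": 0, "dz": 0, "rx": 0, "ry": 0, "rz": 0}
  jaw: 85

```text
clock: 22.35
tcp_pos: [0.5226, 0.4341, 0.0627]
orientation: [-2.882, -1.25, -0.001]
contact_force: [-1.5, -0.9, 0.4]
grip_width: 0.0852
gripper_force: 0.0
```

Request:
send_rows:
  deltas:
    - {"dx": 0, "dy": 0, "dz": 8, "rx": 0, "ry": 0, "rz": 0}
    - {"dx": 0, "dy": 0, "dz": 30, "rx": 0, "ry": 0, "rz": 0}
    - {"dx": 0, "dy": 0, "dz": 65, "rx": 0, "ry": 0, "rz": 0}
    - {"dx": 0, "dy": 0, "dz": 100, "rx": 0, "ry": 0, "rz": 0}
    - {"dx": 0, "dy": 0, "dz": 130, "rx": 0, "ry": 0, "rz": 0}

```text
clock: 22.77
tcp_pos: [0.5224, 0.4342, 0.1954]
orientation: [-2.881, -1.25, -0.002]
contact_force: [0.9, -0.1, -0.6]
grip_width: 0.085
gripper_force: 0.0
```

Request:
send_rows:
  deltas:
    - {"dx": -20, "dy": -22, "dz": 0, "rx": 0, "ry": 0, "rz": 0}
    - {"dx": -40, "dy": -44, "dz": 0, "rx": 0, "ry": 0, "rz": 0}
    - {"dx": -40, "dy": -44, "dz": 0, "rx": 0, "ry": 0, "rz": 0}
    - {"dx": -40, "dy": -44, "dz": 0, "rx": 0, "ry": 0, "rz": 0}
    - {"dx": -40, "dy": -44, "dz": 0, "rx": 0, "ry": 0, "rz": 0}

```text
clock: 23.18
tcp_pos: [0.4828, 0.3902, 0.1932]
orientation: [-2.882, -1.25, -0.002]
contact_force: [0.5, 1.2, -0.2]
grip_width: 0.085
gripper_force: 0.0
```

```bash
sed 's/^zl=.*//; s/zl=r.get_obs.*$/zl=.083/' lane.py > lane2.py; python3 lane2.py
python3 - <<'E'
from h import *
f=r.grab_frame("top"); P=cloud(f)
hsv=cv2.cvtColor(f["frame"],cv2.COLOR_BGR2HSV); w=(hsv[...,1]<80)&(hsv[...,2]>110)
for z0,k in((.165,"lighter lid"),(.09,"right pan")):
    m=(w&(abs(P[...,2]-z0)<.01)&(abs(P[...,1]+.094)<.06)&(abs(P[...,0]-.595)<.06)); print(k,m.sum(),np.median(P[m],axis=0).round(4) if m.any() else "")
E
cp pics/lane.png pics/fin.png
```

```text
23.18 tcp [0.4828, 0.3902, 0.1932] closing deg -43.1 F [0.5, 1.21, -0.23] w 0.085 q [-0.45, 0.47, -0.44, 1.72, 0.23, 1.0, -1.73]
lid [0.5187 0.4295] dia 0.0556 z 0.0843 | lid lateral vs -.08476: 0.0005754951691627763 s 0.668158228507638
rails lateral [array([0.03090527, 0.03818776]), array([-0.03701802, -0.03116621])] 1800 1855 lid lat same frame 0.0013356151691627462
keeper px 361 s [0.69605203 0.69650814 0.69883924]
tcp lat -7.261972154955221e-05 s 0.6152927889167923
lighter lid 318 [ 0.5969 -0.0945  0.1661]
right pan 561 [ 0.5837 -0.0884  0.0905]
```

View pics/fin.png

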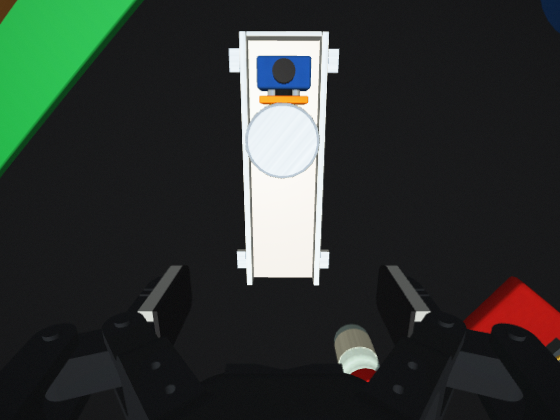

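The picture shows the tin upright in the lane at (282,140), touching the keeper at (284,100). The keeper has travelled about 18.5 mm, and the lighter tin is still standing on the right pan. Handing in.

```bash
python3 -c "
from bench import r
print(r.hand_in())"
```

```text
the job is handed in; nothing more can be done
None
```

The job is handed in at about 23 s, with no verdict returned: the heavier tin is upright in the rack lane with the keeper pushed home (about 18 mm measured, under 9 N), and the lighter tin is still upright on the right pan.

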